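# Tip the tall carton into its taped-off spot

### The arm

A 7-joint arm with a two-finger parallel gripper is mounted at the origin on the work surface. World frame = base frame: x ahead of the robot, y to its left, z up, the work surface at z = 0. Lengths are in m, angles in rad, forces in N, time in s.
With the tool pointing down it reaches from about 0.4 to 0.85 m from the base axis. Payload 10.4 kg.
Tool frame: the origin (TCP) lies at the very end of the fingers, on their centre line; the grasp point (between the pads) lies 19 mm behind it; x points along the fingers, z is the direction in which the jaws open and shut, and the axes are right-handed (so a half turn about x gives the same grasp; the last joint's range is limited). The gripper opens to 85 mm and grips with 20 to 120 N. Pads are 22 mm wide; open, the fingers measure 114 mm over their backs; the gripper's body (76 mm by 85 mm) begins 54 mm behind the grasp point. The pads swing forward as they close: fully open they stand 13 mm farther back than shut.
Start: joints at [-1.183, 0.332, -0.065, 1.46, 0.022, 1.35, -0.088], TCP at [0.25, 0.573, 0.231] pointing down, gripper open.
Joint ranges: [-2.6, 2.6], [-0.5, 2.12], [-1.47, 1.34], [0.16, 2.42], [-1.27, 4.41], [0.06, 2.06], [-2.6, 2.6]. Speed limits (rad/s): [2.22, 2.22, 2.79, 2.79, 3.14, 3.14, 3.14].

### API

Orientations are given as a unit quaternion [x, y, z, w].
In Python, from workcell import readout, camera, manip gives the robot as it stands.
- The arm moves only by the shell command python3 -m inch 'ROWS' [FORCE]. ROWS is JSON, a list of rows, each a list of 3 entries, a list of its own where there are three numbers: the turn, a rotation vector about the tool's x, y, z in degrees, then the shift along the tool's x, y, z in mm, then the closure, from 0 (fully open) to 1 (shut). In form: [[[wx, wy, wz], [dx, dy, dz], hand], ...]. A call has 1 to 10 rows; each row is the pose to reach, as a shift and turn from the pose measured when the call began, along the tool's axes at that moment; what a row does not reach only later rows make up. A row lasts 1/8 s, in which the tool goes at most 62.5 mm and 10.7 degrees, less where a joint would pass 70% of its speed; a pose out of reach is approached as far as the arm can. A call with a gripper value outside its range is refused whole. The fingers move at their own pace and stop on an object; FORCE is the grip in N (left out, the last holds). Time passes only in rows, so rows that repeat a pose let the fingers close. It gives the time, the measured TCP pose, the force and the opening at its end, in the units of the state.
- readout.get_obs(): the state, without advancing time (a new reading comes with each control period).
- camera(name): name is "scene" or "top"; returns a dict with "pixels" (420x560x3 uint8, red, green, blue), "range_z" (420x560 float32, m along the optical axis (not along the pixel's ray), 0 where there is no reading), "intrinsics" (3x3 intrinsics, pixels), "extrinsics" (4x4, takes a point from world to camera coordinates). Camera axes: x right, y down, z forward; pixel columns grow to the right and rows downward; lengths in m; the calibration is good to about 2 mm. A picture is of the moment at which its call begins.
- manip.hand_in(): hands the job in, once; it reports no verdict.
The state is a dict: "clock": time; "joint_pos": joint angles; "joint_velocities": joint speeds; "tau": joint torques, N m; "position": TCP position; "ee_rot": TCP orientation; "ft_force": force on the tool from outside, world axes, zero at the start; "torque": the same for the moment, N m; "grip_width": opening from 0.0 (shut) to 1.0 (fully open).
Only numpy, scipy, OpenCV 4.12 (cv2) and the standard library are available. Lean on these libraries where they do the work, as an engineer would, in place of code of your own. Each camera call takes 0.05 s, during which the arm holds its last target.

### The job

Lay the tall carton down in the taped rectangle on the rubber mat, working with fingertip pushes only: grip and lift nothing. First slide the round palm scrubber completely out of the taped rectangle, then push the standing carton over from high on its side so that it topples into the rectangle and lies there flat on a broad side, with no part of it beyond the outer edge of the tape. The scrubber stays on the sill outside the rectangle, and everything else stays standing or lying where it is.

Things in the scene. Friction and masses are not known exactly. Their poses are not given: they have to be found in the camera images.
- mat: Plain grey rubber mat, 330 (own x) by 520 (own y) by 3 mm, fixed flat on the tiled sill. Origin at the centre of its underside; long axis y roughly left to right. The carton stands near its middle; the taped rectangle is on one half and the saucer on the other, either way round. It is free beside the rectangle, both towards and away from the robot.
- spot: Rectangle outlined in 18 mm wide cream paper tape stuck on the mat (under 1 mm thick, no obstacle): outer edges 160 mm along own x, 250 mm along own y, parallel to the mat's. Origin at its centre on the mat's top, z up. The carton stands partly over its end at the middle of the mat; tipped straight towards it from there, the carton comes to lie inside it.
- carton: Closed cardboard carton standing on end on the mat: 95 wide (own x), 55 thick (own y), 165 mm tall (own z), 0.15 to 0.31 kg, evenly filled. Origin at the centre of its foot. Its y lies along the mat's y within 0.08 rad: one broad face looks to the rectangle, the other to the saucer. Pushed near the top it tips about its lower edge; pushed low it slides.
- carton_corner0 (a point): Point at one end of the carton's foot, midway through its thickness: own (x, y, z) = (-47.5, 0, 0) mm.
- carton_corner1 (a point): The same at own (47.5, 0, 0) mm.
- carton_corner2 (a point): The same at the carton's top: own (-47.5, 0, 165) mm.
- carton_corner3 (a point): The same at the carton's top: own (47.5, 0, 165) mm. When the carton lies on a broad side, these four points mark the corners of its outline seen from above.
- scrubber: Round palm scrubber standing on the mat inside the taped rectangle: white disc 64 mm across and 22 mm high below, then a neck 24 mm across and a grey knob 34 mm across, 53 mm high in all, about 70 g. Origin at the centre of its underside. It slides when pushed at the disc.
- saucer: Terracotta saucer, 110 mm across, 18 mm high, lying on the half of the mat without the rectangle; leave alone. Origin at the centre of its underside.
- jar: Amber glass spice jar with a dark cap, 44 mm across, 95 mm high, standing beside the carton on the side away from the robot; leave alone. Origin at the centre of its underside.
- nozzle: Black plastic hose nozzle head, 52 mm across, 66 mm high, standing beside the carton on the robot's side; leave alone. Origin at the centre of its underside.
- can: Aluminium coffee can, 100 mm across, 140 mm high, standing on the sill off the mat to the robot's right; leave alone. Origin at the centre of its underside.
- pot: Terracotta pot, 130 mm across the rim, 120 mm high, standing on the sill off the mat to the robot's left; leave alone. Origin at the centre of its underside.
- brush: Hand brush lying on the sill off the mat to the right, beyond the coffee can; leave alone. Origin under its middle.
Things that resemble listed ones, but are neither listed nor needed, are in the scene too. What is shaped like the scrubber but yellow is not meant. What is shaped like the carton but pink is not meant.

How it is judged:
By the outcome, as a careful person would: the job done as asked, in the order asked, and still so for the second after the job is handed in, with the robot touching nothing.
It also fails if it takes over 48 s, if anything falls off the work surface, if the arm or the gripper's body presses on something with over 40 N, if the wrist force passes 120 N, or if a joint passes its speed limit or range.

## Working session

There is one attempt and no reset: what is moved stays moved. The work goes in short steps, Python scripts to look and compute and a shell command to move; the robot and the scene stay as the last step left them, time stands still between calls to the robot, and variables do not carry over. Pictures are saved under pics/ and viewed, and the job is handed in when it is done.

```bash
ls; mkdir -p pics; python3 - <<'E'
from workcell import readout, camera, manip
import cv2
print(readout.get_obs())
for n in("scene","top"):
    c=camera(n); cv2.imwrite(f"pics/{n}0.png",c["pixels"][:,:,::-1]); print(n,c["intrinsics"],c["extrinsics"])
E
```

```text
pics
{'clock': 0.0, 'joint_pos': array([-1.18258288,  0.3328704 , -0.06473129,  1.46093613,  0.02162904,
        1.34989312, -0.08851656]), 'joint_velocities': array([-0.0003848 ,  0.00011672,  0.00046236, -0.00038738,  0.00067659,
        0.00062681,  0.00073724]), 'tau': array([-2.65877734e-04, -6.25419903e+01,  4.89259965e-02, -3.91613495e+01,
        1.60443439e-02,  9.69588174e-03,  5.84048462e-05]), 'position': array([0.24944524, 0.57265906, 0.23051941]), 'ee_rot': array([-0.38781556,  0.59186396,  0.38722083,  0.59106359]), 'ft_force': array([-0.55488443,  0.72768244, -0.31586298]), 'torque': array([ 0.01413613, -0.01149081,  0.0183612 ]), 'grip_width': 1.0004861836721208}
scene [[402.06215631   0.         281.70374746]
 [  0.         402.06215631 211.57429444]
 [  0.           0.           1.        ]] [[ 0.50061474  0.86550158  0.01708488 -0.29780241]
 [ 0.65000033 -0.36278544 -0.66774718 -0.29012778]
 [-0.57173809  0.34538926 -0.74419205  1.55962116]
 [ 0.          0.          0.          1.        ]]
top [[401.33308736   0.         276.19779517]
 [  0.         401.33308736 206.20736093]
 [  0.           0.           1.        ]] [[-0.00530782 -0.99994779 -0.0087319   0.02288935]
 [-0.98998392  0.00648646 -0.1410311   0.60895803]
 [ 0.14108037  0.00789587 -0.98996666  1.26462483]
 [ 0.          0.          0.          1.        ]]
```

View pics/scene0.png

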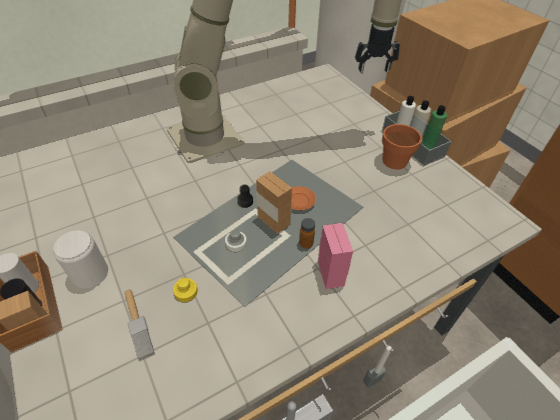

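View pics/top0.png

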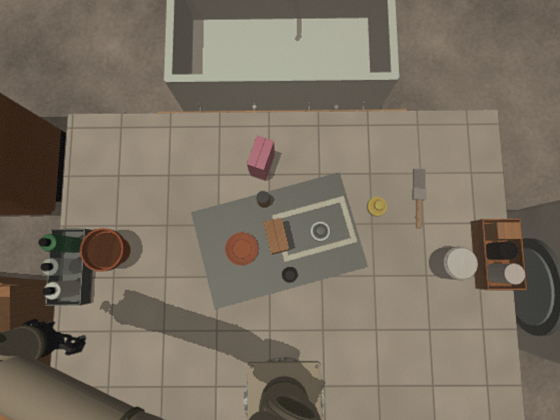

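The top view shows the carton at about (278,236), with the taped rectangle to its right (-y) holding the scrubber at (320,231). The saucer is at (242,249), the jar at (263,199) and the nozzle at (290,274). The pink carton and the yellow scrubber are the decoys.

```bash
cat > h.py <<'E'
import numpy as np, cv2
from workcell import readout, camera, manip
def ray(c,u,v,z):
    K=c["intrinsics"];E=c["extrinsics"];R=E[:3,:3];t=E[:3,3]
    o=-R.T@t; d=R.T@np.linalg.inv(K)@np.array([u,v,1.]); return o+d*(z-o[2])/d[2]
def cloud(c):
    K=c["intrinsics"];E=c["extrinsics"];Z=c["range_z"].astype(float)
    v,u=np.mgrid[:Z.shape[0],:Z.shape[1]]
    P=np.stack([(u-K[0,2])/K[0,0]*Z,(v-K[1,2])/K[1,1]*Z,Z],-1)
    W=(P-E[:3,3])@E[:3,:3]; W[Z==0]=np.nan; return W
def proj(c,p):
    q=c["extrinsics"][:3,:3]@np.asarray(p,float)+c["extrinsics"][:3,3]; q=c["intrinsics"]@q; return q[:2]/q[2]
E
python3 - <<'E'
from h import *
c=camera("top"); s=camera("scene"); np.savez("v0.npz",t=c["pixels"])
W=cloud(c)
im=c["pixels"][160:320,180:380,::-1]
cv2.imwrite("pics/topz.png",cv2.resize(im,None,fx=4,fy=4,interpolation=cv2.INTER_CUBIC)[:600,:800])
im=s["pixels"][140:300,160:360,::-1]
cv2.imwrite("pics/scz.png",cv2.resize(im,None,fx=4,fy=4,interpolation=cv2.INTER_CUBIC)[:600,:800])
# height clusters
for zlo,zhi,n in((0.155,0.18,"carton top"),(0.085,0.105,"jar"),(0.06,0.08,"nozzle"),(0.045,0.06,"scrub knob"),(0.012,0.03,"low")):
    m=((W[...,2]>zlo)&(W[...,2]<zhi)&(np.hypot(W[...,0]-0.58,W[...,1])<0.5)).astype(np.uint8)
    k,l,st,ce=cv2.connectedComponentsWithStats(m)
    for i in range(1,k):
        if st[i,4]>15:
            P=W[l==i]; print(n,st[i],P.mean(0).round(4),P.min(0).round(3),P.max(0).round(3), cv2.minAreaRect((P[:,:2]*1000).astype(np.float32)))
E
```

```text
carton top [247 136  27  35 574] [0.7547 0.0657 0.1652] [0.702 0.027 0.155] [0.807 0.106 0.172] ((756.4075317382812, 65.64680480957031), (55.74326705932617, 96.94041442871094), 70.51567077636719)
carton top [264 218  25  36 614] [0.5057 0.0192 0.1682] [ 0.455 -0.015  0.162] [0.556 0.054 0.175] ((506.077880859375, 19.214269638061523), (94.9827880859375, 54.67170715332031), 13.073760032653809)
jar [248 169  18   7  24] [0.7109 0.0793 0.095 ] [0.702 0.054 0.085] [0.721 0.107 0.105] ((711.1397705078125, 81.18511962890625), (55.82552719116211, 5.370258331298828), 75.1615219116211)
jar [257 191  13  13 128] [0.6307 0.0611 0.098 ] [0.612 0.041 0.088] [0.65  0.079 0.104] ((631.2291870117188, 60.31755065917969), (37.4420166015625, 38.04328918457031), 83.78052520751953)
jar [123 239   4  16  30] [0.4816 0.4868 0.0978] [0.456 0.484 0.089] [0.502 0.493 0.104] ((479.34210205078125, 486.0916442871094), (47.30583572387695, 5.481542587280273), 11.009785652160645)
nozzle [249 171  17   7  23] [0.7107 0.0795 0.0712] [0.701 0.055 0.061] [0.72  0.106 0.08 ] ((711.2246704101562, 80.12666320800781), (54.4
[... 1737 characters left out ...]
.027] ((473.6314392089844, 133.96578979492188), (107.76409912109375, 105.99181365966797), 44.961700439453125)
low [282 267  16  16  87] [ 0.3889 -0.0218  0.0236] [ 0.365 -0.047  0.014] [0.413 0.002 0.03 ] ((388.7027893066406, -22.428449630737305), (48.65642166137695, 48.195247650146484), 89.77376556396484)
low [251 362  45  13 235] [0.0988 0.0299 0.0141] [ 0.08  -0.037  0.012] [0.116 0.102 0.019] ((97.96502685546875, 32.38057327270508), (138.43739318847656, 33.91600799560547), 88.6764907836914)
low [293 362  28  12 128] [ 0.102  -0.0749  0.0139] [ 0.083 -0.116  0.012] [ 0.116 -0.031  0.019] ((100.01216888427734, -74.00067901611328), (31.461124420166016, 84.65469360351562), 3.299957036972046)
```

View pics/topz.png

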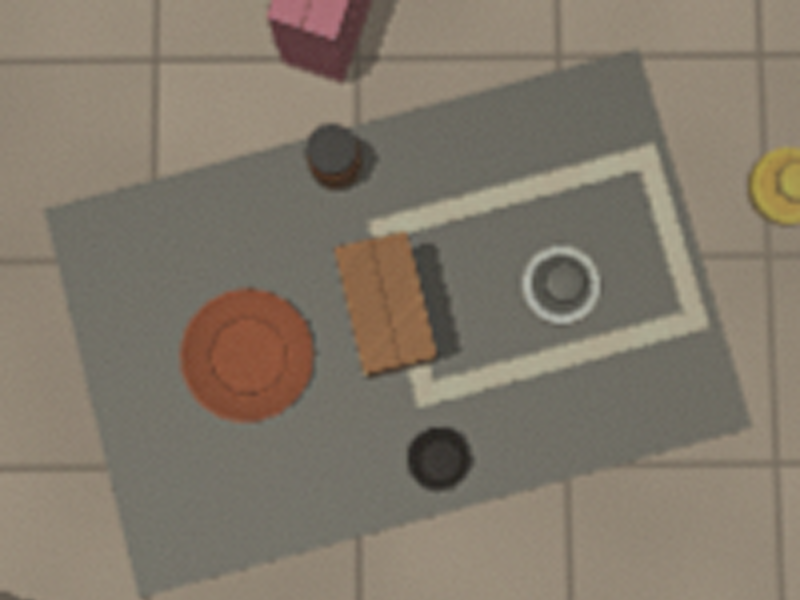

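View pics/scz.png

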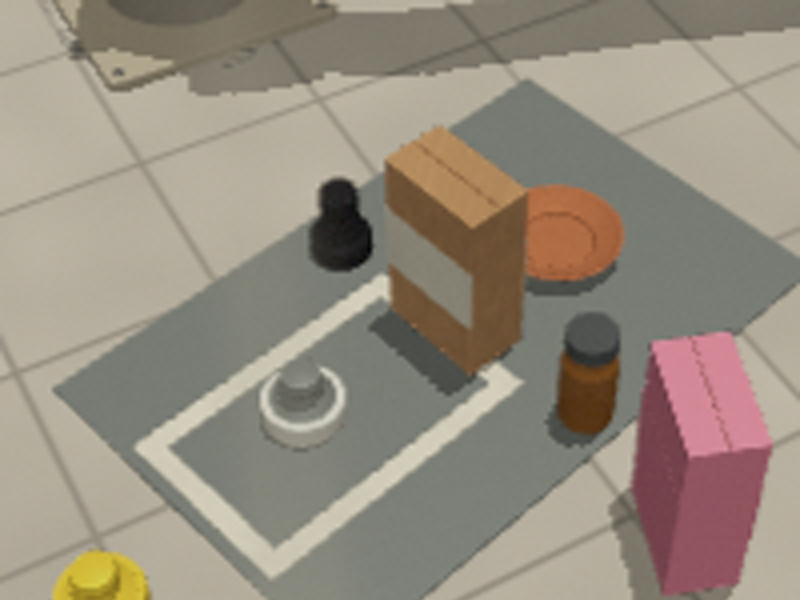

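The zoomed top view shows the tape's outer corners near zoom pixels (655,143), (708,328), (418,406) and (370,222). The carton top is at about (387,303) and the scrubber at (561,285), well inside the rectangle. Next I'll fit the mat and the rectangle.

```bash
python3 - <<'E'
from h import *
c=camera("top"); hsv=cv2.cvtColor(c["pixels"],cv2.COLOR_RGB2HSV)
W=cloud(c)
for p in[(240,290),(330,240),(300,180),(330,215)]: print(p,hsv[p[1],p[0]],W[p[1],p[0]].round(4))
# spot outer corners by hand, refined by edge line fits on cream mask
L=hsv[...,2].astype(int);S=hsv[...,1].astype(int)
m=np.zeros(L.shape,np.uint8)
roi=np.array([[272,213],[345,192],[359,243],[284,264]])
poly=np.zeros_like(m); cv2.fillPoly(poly,[roi],1)
cream=((L>140)&(poly>0)).astype(np.uint8)
k,l,st,ce=cv2.connectedComponentsWithStats(cream)
i=1+np.argmax(st[1:,4]); print(st[i])
v,u=np.nonzero(l==i)
P=np.array([ray(c,a,b,0.003)[:2] for a,b in zip(u,v)])
r=cv2.minAreaRect((P*1000).astype(np.float32)); print("spot",r,cv2.boxPoints(r).round(1).tolist())
cor=[(655,143),(708,328),(418,406),(370,222)]
for a,b in cor: print("hand corner",(ray(c,180+(a+.5)/4-.5,160+(b+.5)/4-.5,0.003)*1000).round(1))
mat=[(640,52),(750,427),(143,598),(47,209)]
for a,b in mat: print("mat corner",(ray(c,180+(a+.5)/4-.5,160+(b+.5)/4-.5,0.003)*1000).round(1))
print("scrub disc centre",(ray(c,180+561.5/4-.5,160+285.5/4-.5,0.025)*1000).round(1))
s=camera("scene");Ws=cloud(s)
m=((Ws[...,2]>0.155)&(Ws[...,2]<.18)&(np.hypot(Ws[...,0]-.506,Ws[...,1]-.019)<.09))
P=Ws[m]; print("carton top scene",P.mean(0),cv2.minAreaRect((P[:,:2]*1000).astype(np.float32)))
E
```

```text
(240, 290) [ 25  24 116] [0.3395 0.1388 0.0077]
(330, 240) [ 25  25 110] [ 0.5003 -0.1579  0.0061]
(300, 180) [ 17  53 148] [ 0.7047 -0.0617 -0.    ]
(330, 215) [ 25  28 108] [nan nan nan]
[ 272  196   85   66 1020]
spot ((540.4100341796875, -105.75660705566406), (160.0175323486328, 250.82025146484375), 14.969562530517578) [[430.70001220703125, -5.300000190734863], [495.5, -247.60000610351562], [650.0999755859375, -206.1999969482422], [585.2999877929688, 36.099998474121094]]
hand corner [ 650.2 -206.9    3. ]
hand corner [ 494.6 -246.2    3. ]
hand corner [431.9  -5.6   3. ]
hand corner [584.7  33.4   3. ]
mat corner [ 728.6 -196.4    3. ]
mat corner [ 413.3 -277.9    3. ]
mat corner [278.7 218.8   3. ]
mat corner [597.5 304.7   3. ]
scrub disc centre [ 529.2 -123.1   25. ]
carton top scene [0.51101677 0.0176015  0.16738537] ((505.95745849609375, 19.747880935668945), (98.43592834472656, 56.59455108642578), 13.821261405944824)
```

```bash
cat >> h.py <<'E'
from scipy.spatial.transform import Rotation as Ro
SC=np.array([.5404,-.1058]); a=np.deg2rad(14.85)
SX=np.array([np.cos(a),np.sin(a)]); SY=np.array([-np.sin(a),np.cos(a)])
def w(x,y): return SC+SX*x/1000+SY*y/1000
def sp(p): d=np.asarray(p)[:2]-SC; return np.array([d@SX,d@SY])*1000
def plan(pos,jaw):  # jaw: world xy dir of tool z
    o=readout.get_obs(); R0=Ro.from_quat(o["ee_rot"]); M=R0.as_matrix()
    X=np.array([0,0,-1.]); out=None
    for s in(1,-1):
        Z=np.array([jaw[0],jaw[1],0])*s; R1=Ro.from_matrix(np.stack([X,np.cross(Z,X),Z],1))
        r=(R0.inv()*R1).as_rotvec(degrees=True)
        if out is None or np.linalg.norm(r)<np.linalg.norm(out): out=r
    for p in pos:
        p=np.array(p); print("p",p.round(3),"turn",out.round(1),"shift",(M.T@(p-o["position"])*1000).round(1))
def st():
    o=readout.get_obs(); print("t",o["clock"],"pos",o["position"].round(4),"spot",sp(o["position"]).round(1),"F",o["ft_force"].round(1),"j",o["joint_pos"].round(2),"g",round(o["grip_width"],2)); print(Ro.from_quat(o["ee_rot"]).as_matrix().round(3).tolist())
E
python3 - <<'E'
from h import *
st(); print(w(-80,-14),w(95,-14),w(0,195),w(0,115))
plan([[.40,.25,.27],[*w(-80,-14),.27],[*w(-80,-14),.012]],SY)
for n,p in dict(carton=(.506,.0193),scrub=(.5287,-.123),nozzle=(.3888,-.0222),jar=(.6312,.0603),saucer=(.4735,.134)).items(): print(n,sp(p).round(1))
E
```

```text
t 0.3 pos [0.2495 0.5729 0.2311] spot [-107.2  730.6] F [0.6 0.4 0.5] j [-1.18  0.33 -0.06  1.46  0.02  1.35 -0.09] g 1.0
[[-0.0, -0.917, 0.399], [-0.0, 0.399, 0.917], [-1.0, -0.0, -0.0]]
[ 0.46666004 -0.13983555] [ 0.63581506 -0.09498491] [0.49042357 0.08268702] [0.51092672 0.00535901]
p [0.4  0.25 0.27] turn [-38.4  -0.   -0. ] shift [ -38.8 -266.9 -236. ]
p [ 0.467 -0.14   0.27 ] turn [-38.4  -0.   -0. ] shift [ -38.7 -483.7 -566.8]
p [ 0.467 -0.14   0.012] turn [-38.4  -0.   -0. ] shift [ 219.3 -483.7 -566.7]
carton [ -1.2 129.7]
scrub [-15.7 -13.6]
nozzle [-125.1  119.7]
jar [130.3 137.3]
saucer [ -3.2 248.9]
```

```bash
python3 -m inch '[[[-5,0,0],[-39,-30,-20],0.5],[[-10,0,0],[-39,-80,-65],0.5],[[-15,0,0],[-39,-130,-110],0.5],[[-20,0,0],[-39,-180,-155],0.5],[[-25,0,0],[-39,-230,-200],0.5],[[-30,0,0],[-39,-265,-240],0.5],[[-38.4,0,0],[-39,-300,-285],0.5],[[-38.4,0,0],[-39,-330,-330],0.5],[[-38.4,0,0],[-39,-360,-375],0.5],[[-38.4,0,0],[-39,-390,-420],0.5]]' 20
python3 - <<'E'
from h import *
st(); plan([[*w(-80,-14),.27],[*w(-80,-14),.012]],SY)
E
```

```text
clock: 1.55
position: [0.4394, 0.0303, 0.2705]
ee_rot: [0.561, -0.431, -0.56, -0.431]
ft_force: [0.4, -0.5, 0.3]
grip_width: 0.498
t 1.55 pos [0.4394 0.0303 0.2705] spot [-62.7 157.4] F [ 0.4 -0.5  0.3] j [-0.58 -0.13  0.38  1.87  0.05  1.39  1.61] g 0.5
[[0.001, -0.967, -0.256], [0.0, -0.256, 0.967], [-1.0, -0.001, 0.0]]
p [ 0.467 -0.14   0.27 ] turn [0. 0. 0.] shift [   0.4   17.3 -171.4]
p [ 0.467 -0.14   0.012] turn [0. 0. 0.] shift [ 258.4   17.4 -171.4]
```

```bash
python3 -m inch '[[[0,0,0],[0,6,-57],0.5],[[0,0,0],[0,12,-114],0.5],[[0,0,0],[0,17,-171],0.5],[[0,0,0],[0,17,-171],0.5],[[0,0,0],[60,17,-171],0.5],[[0,0,0],[120,17,-171],0.5],[[0,0,0],[180,17,-171],0.5],[[0,0,0],[220,17,-171],0.5],[[0,0,0],[245,17,-171],0.5],[[0,0,0],[257,17,-171],0.5]]'
python3 - <<'E'
from h import *
st(); plan([[*w(-50,-14),.012],[*w(95,-14),.012],[*w(98,-14),.012]],SY)
c=camera("scene"); cv2.imwrite("pics/s1.png",c["pixels"][100:320,140:400,::-1].repeat(2,0).repeat(2,1))
E
```

```text
clock: 2.8
position: [0.4663, -0.1385, 0.0122]
ee_rot: [-0.56, 0.431, 0.561, 0.431]
ft_force: [0.6, -0.3, 0.0]
grip_width: 0.5
t 2.8 pos [ 0.4663 -0.1385  0.0122] spot [-80.  -12.6] F [ 0.6 -0.3  0. ] j [-0.34  0.32  0.6   2.06 -0.25  0.83  2.24] g 0.5
[[-0.001, -0.966, -0.257], [0.0, -0.257, 0.966], [-1.0, 0.001, 0.001]]
p [ 0.496 -0.132  0.012] turn [ 0.1  0.  -0.1] shift [  0.2 -30.   -1.4]
p [ 0.636 -0.095  0.012] turn [ 0.1  0.  -0.1] shift [  -0.  -175.    -1.5]
p [ 0.639 -0.094  0.012] turn [ 0.1  0.  -0.1] shift [  -0.  -178.    -1.5]
```

View pics/s1.png

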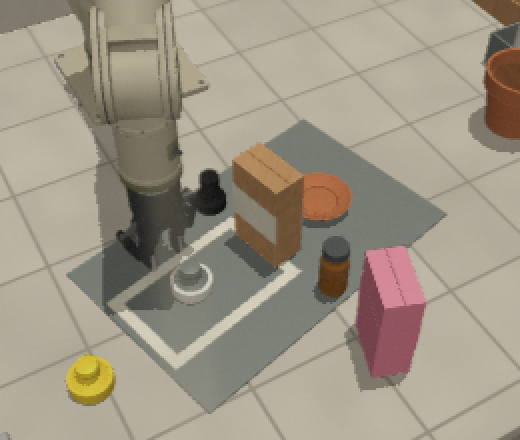

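The fingers are down at the robot's side of the scrubber (190,280 in this crop) and touch nothing. I'll push it away from the robot, along the rectangle's short axis.

```bash
python3 -m inch '[[[0,0,0],[0,-12,-1],0.5],[[0,0,0],[0,-24,-1],0.5],[[0,0,0],[0,-36,-1],0.5],[[0,0,0],[0,-48,-1],0.5],[[0,0,0],[0,-60,-1],0.5],[[0,0,0],[0,-72,-1],0.5],[[0,0,0],[0,-84,-1],0.5],[[0,0,0],[0,-96,-1],0.5],[[0,0,0],[0,-106,-1],0.5],[[0,0,0],[0,-112,-1],0.5]]'
python3 - <<'E'
from h import *
st(); plan([[*w(97,-14),.012]],SY)
c=camera("scene"); cv2.imwrite("pics/s2.png",c["pixels"][100:320,140:400,::-1].repeat(2,0).repeat(2,1))
E
```

```text
clock: 4.1
position: [0.5751, -0.1104, 0.0114]
ee_rot: [-0.56, 0.431, 0.561, 0.431]
ft_force: [-2.1, -0.3, 2.5]
grip_width: 0.501
t 4.1 pos [ 0.5751 -0.1104  0.0114] spot [ 32.4 -13.4] F [-2.1 -0.3  2.5] j [-0.33  0.52  0.54  1.8  -0.33  0.91  2.19] g 0.5
[[-0.002, -0.966, -0.258], [0.0, -0.258, 0.966], [-1.0, 0.002, 0.001]]
p [ 0.638 -0.094  0.012] turn [ 0.1  0.  -0.1] shift [ -0.7 -64.6  -0.7]
```

View pics/s2.png

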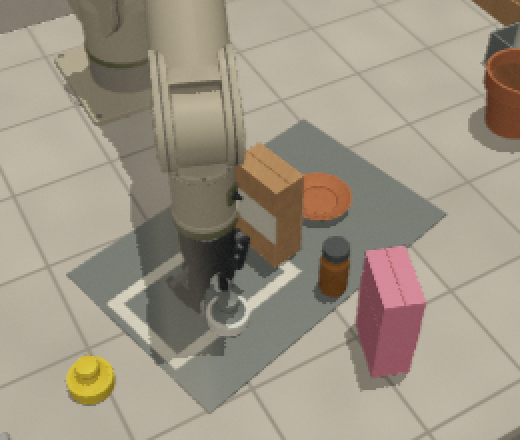

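The scrubber is now at (228,312) in the crop and sliding straight. I'll push it the rest of the way, back off, then lift.

```bash
python3 -m inch '[[[0,0,0],[-1,-12,-1],0.5],[[0,0,0],[-1,-24,-1],0.5],[[0,0,0],[-1,-36,-1],0.5],[[0,0,0],[-1,-48,-1],0.5],[[0,0,0],[-1,-58,-1],0.5],[[0,0,0],[-1,-65,-1],0.5],[[0,0,0],[-1,-65,-1],0.5],[[0,0,0],[-1,-50,-1],0.5],[[0,0,0],[-1,-35,-1],0.5],[[0,0,0],[-1,-30,-1],0.5]]'
python3 -m inch '[[[0,0,0],[-50,0,0],0.5],[[0,0,0],[-110,0,0],0.5],[[0,0,0],[-170,0,0],0.5],[[0,0,0],[-220,0,0],0.5],[[0,0,0],[-240,0,0],0.5]]'
python3 - <<'E'
from h import *
st(); 
c=camera("scene"); cv2.imwrite("pics/s3.png",c["pixels"][100:320,140:400,::-1].repeat(2,0).repeat(2,1))
t=camera("top"); cv2.imwrite("pics/t3.png",cv2.resize(t["pixels"][130:320,180:400,::-1],None,fx=3,fy=3))
for n,cc in(("top",t),("scene",c)):
    W=cloud(cc)
    m=(W[...,2]>.045)&(W[...,2]<.06)&(np.hypot(*(W[...,:2]-w(130,-14)).transpose(2,0,1))<.06)
    if m.any(): print(n,"knob spot",sp(W[m].mean(0)),m.sum())
    m=(W[...,2]>.015)&(W[...,2]<.06)&(np.hypot(*(W[...,:2]-w(130,-14)).transpose(2,0,1))<.06)
    q=np.array([sp(p) for p in W[m]]); print(q.min(0),q.max(0)) if len(q) else 0
plan([[*w(60,-14),.28],[*w(-2,197),.28],[*w(-2,197),.15]],SX)
E
```

```text
clock: 5.4
position: [0.6041, -0.1039, 0.0125]
ee_rot: [-0.56, 0.431, 0.561, 0.431]
ft_force: [0.7, 0.5, 0.8]
grip_width: 0.5
clock: 6.02
position: [0.6056, -0.1042, 0.2562]
ee_rot: [0.561, -0.43, -0.56, -0.432]
ft_force: [-0.2, -0.1, -0.7]
grip_width: 0.501
t 6.025 pos [ 0.6056 -0.1042  0.2562] spot [ 63.4 -15.2] F [-0.2 -0.1 -0.7] j [-0.4   0.33  0.63  1.49 -0.2   1.39  2.08] g 0.5
[[0.003, -0.966, -0.257], [0.001, -0.257, 0.966], [-1.0, -0.003, -0.0]]
top knob spot [135.15559989  -8.67385792] 41
[119.08334331 -26.11121633] [164.05799686  15.99006253]
scene knob spot [135.00493765 -15.75535743] 105
[101.39322184 -46.5444227 ] [165.41291263  19.32268649]
p [ 0.602 -0.104  0.28 ] turn [-90.   -0.2   0.1] shift [-24.7   3.5   1.2]
p [0.488 0.084 0.28 ] turn [-90.   -0.2   0.1] shift [-24.9  65.3 212.2]
p [0.488 0.084 0.15 ] turn [-90.   -0.2   0.1] shift [105.1  65.7 212.2]
```

View pics/s3.png

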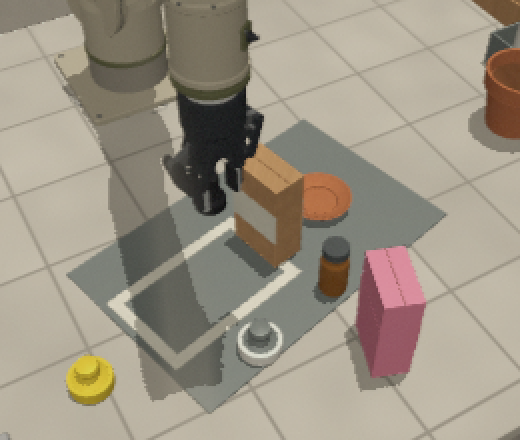

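View pics/t3.png

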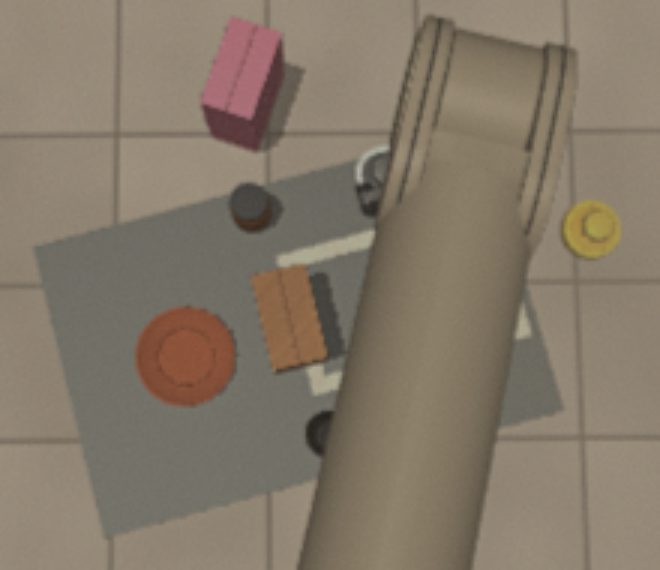

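The scrubber's disc spans 101–165 mm on the rectangle's short axis, and the tape ends at 80 mm, so it is completely out. The carton hasn't moved. Now I'll go over to the saucer side of the carton, turning +90° to keep joint 7 in range.

```bash
python3 -m inch '[[[10,0,0],[-25,0,0],0.5],[[20,0,0],[-25,8,26],0.5],[[30,0,0],[-25,16,52],0.5],[[40,0,0],[-25,24,79],0.5],[[50,0,0],[-25,32,106],0.5],[[60,0,0],[-25,41,133],0.5],[[70,0,0],[-25,49,160],0.5],[[80,0,0],[-25,57,186],0.5],[[90,0,0],[-25,65,212],0.5],[[90,0,0],[-25,65,212],0.5]]'
python3 - <<'E'
from h import *
st(); plan([[*w(-2,197),.28],[*w(-2,197),.15]],SX)
E
```

```text
clock: 7.38
position: [0.4872, 0.086, 0.279]
ee_rot: [-0.092, 0.7, 0.093, 0.702]
ft_force: [1.2, 0.5, -0.2]
grip_width: 0.501
t 7.375 pos [0.4872 0.086  0.279 ] spot [ -2.3 199. ] F [ 1.2  0.5 -0.2] j [-0.9  -0.01  0.64  1.75  0.01  1.4  -0.  ] g 0.5
[[0.002, -0.259, 0.966], [0.001, 0.966, 0.259], [-1.0, 0.0, 0.002]]
p [0.488 0.084 0.28 ] turn [ 0.2  0.1 -0. ] shift [-1.  -2.   0.3]
p [0.488 0.084 0.15 ] turn [ 0.2  0.1 -0. ] shift [129.   -2.1   0. ]
```

```bash
python3 -m inch '[[[0,0,0],[40,0,0],0.5],[[0,0,0],[85,0,0],0.5],[[0,0,0],[118,0,0],0.5],[[0,0,0],[129,0,0],0.5],[[0,0,0],[129,0,0],0.5]]'
python3 - <<'E'
from h import *
st()
c=camera("scene"); cv2.imwrite("pics/s4.png",c["pixels"][100:320,140:400,::-1].repeat(2,0).repeat(2,1))
E
```

```text
clock: 8.0
position: [0.4875, 0.0856, 0.1499]
ee_rot: [-0.093, 0.701, 0.093, 0.701]
ft_force: [0.7, 0.7, -0.8]
grip_width: 0.5
t 8.0 pos [0.4875 0.0856 0.1499] spot [ -2.1 198.6] F [ 0.7  0.7 -0.8] j [-0.88  0.11  0.65  1.93 -0.07  1.12  0.07] g 0.5
[[0.001, -0.26, 0.966], [0.0, 0.966, 0.26], [-1.0, -0.0, 0.001]]
```

View pics/s4.png

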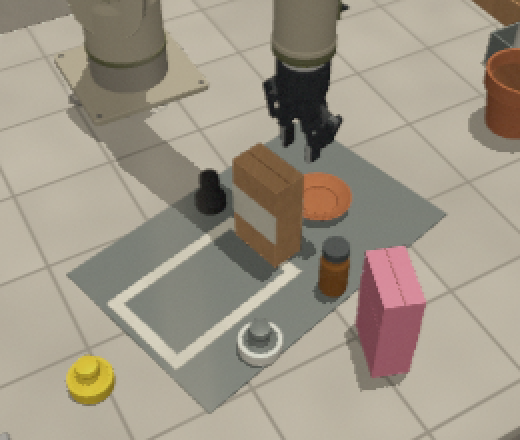

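The fingers are behind the carton's top at (305,150) in the crop, clear of the saucer. I'll begin the push and check that the carton tips and doesn't slide.

```bash
python3 -m inch '[[[0,0,0],[0,-12,0],0.5],[[0,0,0],[0,-22,0],0.5],[[0,0,0],[0,-28,0],0.5],[[0,0,0],[0,-33,0],0.5],[[0,0,0],[0,-38,0],0.5],[[0,0,0],[0,-43,0],0.5],[[0,0,0],[0,-48,0],0.5],[[0,0,0],[0,-52,0],0.5],[[0,0,0],[0,-55,0],0.5]]'
python3 - <<'E'
from h import *
st()
c=camera("scene"); cv2.imwrite("pics/s5.png",c["pixels"][100:320,140:400,::-1].repeat(2,0).repeat(2,1))
E
```

```text
clock: 9.18
position: [0.5023, 0.0325, 0.1507]
ee_rot: [-0.092, 0.7, 0.093, 0.702]
ft_force: [-0.5, 0.2, 0.7]
grip_width: 0.501
t 9.175 pos [0.5023 0.0325 0.1507] spot [ -1.4 143.4] F [-0.5  0.2  0.7] j [-0.8   0.13  0.7   1.91 -0.1   1.12  0.2 ] g 0.5
[[0.002, -0.259, 0.966], [0.001, 0.966, 0.259], [-1.0, 0.0, 0.003]]
```

View pics/s5.png

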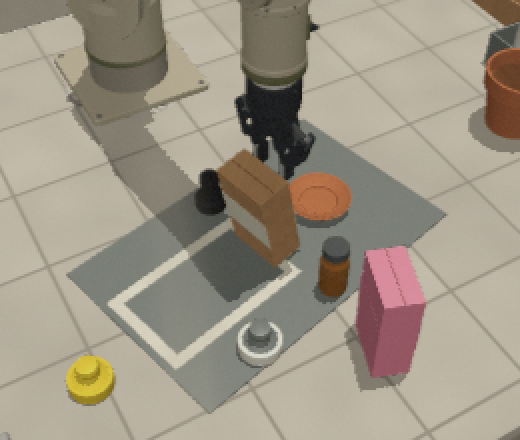

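The foot edge has stayed put, ending near (285,262) in the crop, and the top has leaned towards the rectangle. I'll keep pushing until it falls.

```bash
python3 -m inch '[[[0,0,0],[0,-6,0],0.5],[[0,0,0],[0,-12,0],0.5],[[0,0,0],[0,-18,0],0.5],[[0,0,0],[0,-23,0],0.5],[[0,0,0],[0,-28,0],0.5],[[0,0,0],[0,-32,0],0.5],[[0,0,0],[0,-32,0],0.5],[[0,0,0],[0,-32,0],0.5]]'
python3 - <<'E'
from h import *
st()
c=camera("scene"); cv2.imwrite("pics/s6.png",c["pixels"][100:320,140:400,::-1].repeat(2,0).repeat(2,1))
E
```

```text
clock: 10.22
position: [0.5106, 0.0014, 0.1507]
ee_rot: [-0.092, 0.7, 0.093, 0.702]
ft_force: [0.4, -0.3, 0.5]
grip_width: 0.503
t 10.225 pos [0.5106 0.0014 0.1507] spot [ -1.3 111.2] F [ 0.4 -0.3  0.5] j [-0.75  0.16  0.72  1.9  -0.12  1.13  0.28] g 0.5
[[0.002, -0.259, 0.966], [0.001, 0.966, 0.259], [-1.0, 0.0, 0.002]]
```

View pics/s6.png

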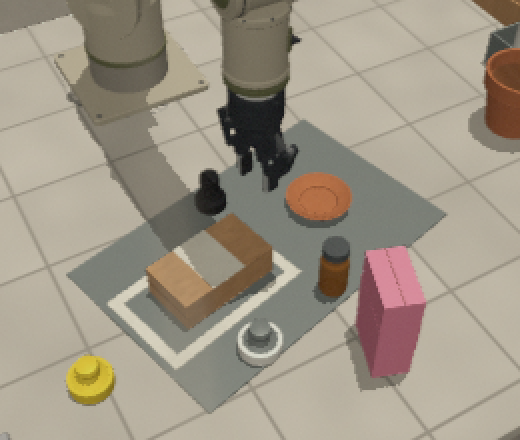

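The carton lies flat, and its outline from (150,268) to (270,262) in the crop is inside the tape. I'll move the hand clear and measure from above.

```bash
python3 -m inch '[[[0,0,0],[-60,0,0],0.5],[[0,0,0],[-120,20,0],0.5],[[0,0,0],[-120,70,0],0.5],[[0,0,0],[-120,120,0],0.5],[[0,0,0],[-120,180,0],0.5],[[0,0,0],[-120,240,0],0.5],[[0,0,0],[-120,300,0],0.5],[[0,0,0],[-120,330,0],0.5],[[0,0,0],[-120,330,0],0.5],[[0,0,0],[-120,330,0],0.5]]'
python3 - <<'E'
from h import *
st()
t=camera("top"); cv2.imwrite("pics/t7.png",cv2.resize(t["pixels"][130:320,180:400,::-1],None,fx=3,fy=3)); c=camera("scene")
for n,cc in(("top",t),("scene",c)):
    W=cloud(cc); D=W[...,:2]-w(0,20); r=np.hypot(D[...,0],D[...,1])
    m=(W[...,2]>.05)&(W[...,2]<.066)&(r<.105); P=W[m]
    q=np.array([sp(p) for p in P]).astype(np.float32); rc=cv2.minAreaRect(q)
    print(n,"carton z",np.percentile(P[:,2],[5,50,95]).round(4),rc,cv2.boxPoints(rc).round(0).tolist())
    for nm,p,lo,hi,rr in(("jar",(.6312,.0603),.088,.104,.04),("nozzle",(.3888,-.0222),.061,.073,.04),("saucer",(.4735,.134),.012,.027,.07),("scrub",w(133,-14),.045,.06,.04)):
        D=W[...,:2]-np.array(p); m=(W[...,2]>lo)&(W[...,2]<hi)&(np.hypot(D[...,0],D[...,1])<rr)
        if m.any(): print(nm,W[m].mean(0).round(4),sp(W[m].mean(0)).round(1),m.sum())
E
```

```text
clock: 11.52
position: [0.4251, 0.3193, 0.2706]
ee_rot: [-0.092, 0.7, 0.092, 0.702]
ft_force: [0.1, -0.6, 0.2]
grip_width: 0.5
t 11.525 pos [0.4251 0.3193 0.2706] spot [ -2.5 440.4] F [ 0.1 -0.6  0.2] j [-1.13  0.1   0.43  1.67 -0.04  1.38 -0.43] g 0.5
[[0.003, -0.259, 0.966], [0.0, 0.966, 0.259], [-1.0, -0.0, 0.002]]
top carton z [0.054  0.0584 0.0627] ((-4.685234069824219, 14.7568359375), (165.38632202148438, 95.2527084350586), 88.27201843261719) [[-55.0, -66.0], [40.0, -69.0], [45.0, 96.0], [-50.0, 99.0]]
jar [0.6307 0.0611 0.0979] [130.1 138.1] 129
nozzle [ 0.3882 -0.0219  0.0684] [-125.6  120.1] 81
saucer [0.474  0.135  0.0174] [ -2.5 249.7] 516
scrub [ 0.6715 -0.0857  0.054 ] [131.9 -14.2] 78
scene carton z [0.0547 0.0586 0.0616] ((-5.163108825683594, 16.157882690429688), (166.53590393066406, 99.620361328125), 88.27442169189453) [[-57.0, -66.0], [42.0, -69.0], [47.0, 98.0], [-52.0, 101.0]]
jar [0.634  0.0602 0.0971] [133.  136.5] 148
nozzle [ 0.3914 -0.0228  0.0684] [-122.8  118.4] 71
saucer [0.466  0.1402 0.0174] [ -8.8 256.9] 392
scrub [ 0.675  -0.0864  0.0531] [135.1 -15.8] 106
```

View pics/t7.png

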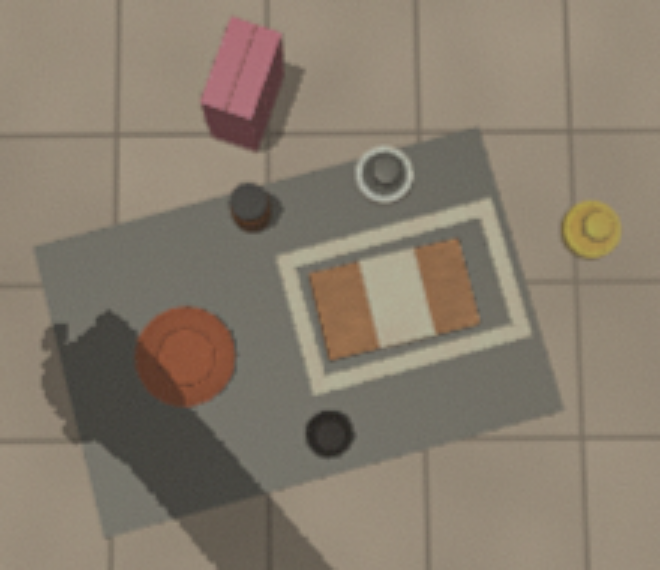

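The top view shows the carton flat inside the tape and centred near (395,300). The scrubber is outside at (385,174), and the jar, nozzle and saucer haven't moved. I'm handing in.

```bash
python3 -c "
from workcell import manip
print(manip.hand_in())"
```

```text
the job is handed in; nothing more can be done
None
```

The carton now lies flat on a broad side inside the taped rectangle, and I've handed the job in at about 11.6 s on the clock. I used fingertip pushes only: first I slid the scrubber out on the side away from the robot, then pushed the carton over from high on its saucer-side face.

My last checks, with the hand clear of everything:

- **Carton:** its top face is about 58 mm up, as expected for lying on a broad side. Its outline is about 25–35 mm inside the tape's outer edge on the sides and nearer end, and over 55 mm inside at the far end.
- **Scrubber:** it stands on the mat about 20 mm beyond the tape's outer edge.
- **Jar, nozzle and saucer:** in the top view they are within 1–2 mm of where they started.
- **Can, pot and brush:** I did not measure these again; the arm worked well away from them.

The two cameras agreed to within about 4 mm, except on the saucer. The scene view put it about 9 mm off the top view, probably because its rim was only partly visible there.

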